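Press a bung home with a locking clamp and let the clamp go

ROBOT

A 6-joint arm with a two-finger parallel gripper is mounted at the origin on a cart in front of the work surface, level with it; the furniture and walls round the work are solid. World frame = base frame: x ahead of the robot, y to its left, z up, the work surface at z = 0. Lengths are in m, angles in rad, forces in N, time in s.
With the tool pointing down it reaches from about 0.2 to 0.875 m from the base axis. Payload 3.4 kg.
Tool frame: the origin (TCP) lies where the fingers leave the gripper's body, on its centre line; the fingertips stand 97 mm ahead of it and the grasp point (between the pads) lies 78 mm ahead of it; z points along the fingers, y is the line along which they close (so a half turn about z gives the same grasp; the last joint's range is limited). The gripper opens to 94 mm and grips with 3 to 60 N. Pads are 16 mm wide; open, the fingers measure 119 mm over their backs; the gripper's body (75 mm by 177 mm) begins 78 mm behind the grasp point.
Start: joints at [1.168, 0.276, 1.505, -0, 1.361, -0.121], TCP at [0.16, 0.552, 0.303] pointing down, gripper open.
Joint ranges: [-2.89, 2.89], [-0.75, 2.08], [0.22, 2.7], [-1.18, 4.32], [0.11, 2.71], [-2.7, 2.7]. Speed limits (rad/s): [2.57, 2.57, 3.14, 3.14, 3.14, 3.14].

INTERFACE

Orientations are given as a rotation vector (axis times angle).
In Python, from bench import read_state, camera, hand_in gives the robot as it stands. The module is installed in compiled form; this text tells all that it offers.
- The arm moves only by the tool jog_arm, never from a script. Its argument "steps" is one flat list of numbers, 7 for each row, row after row: the shift along the tool's x, y, z in cm, then the turn, a rotation vector about the tool's x, y, z in rad, then the closure in counts, from 0 (fully open) to 255 (shut). In form: [tx, ty, tz, ax, ay, az, claw, tx, ty, tz, ax, ay, az, claw, ...]. A call has exactly 8 rows; each row is the pose to reach, as a shift and turn from the pose commanded when the call began, along the tool's axes at that moment; what a row does not reach only later rows make up. A row lasts 1/12 s, in which the tool goes at most 41.7 mm and 7.16 degrees, less where a joint would pass 70% of its speed; a pose out of reach is approached as far as the arm can. A call with a gripper value outside its range is refused whole. The fingers move at their own pace and stop on an object; "grip_force" is the grip in N (left out, the last holds). Time passes only in rows, so rows that repeat a pose let the fingers close, or fill a call up. It gives the time, the measured TCP pose, the force, the opening and the grip force at its end, in the units of the state.
- read_state(): the state, without advancing time (a new reading comes with each control period).
- camera(name): name is "scene" or "top"; returns a dict with "image" (400x640x3 uint8, blue, green, red), "mtx" (3x3 intrinsics, pixels), "R" (3x3) and "t" (3): a world point X has camera coordinates R X + t. Camera axes: x right, y down, z forward; pixel columns grow to the right and rows downward; lengths in m; the calibration is good to about 2 mm. A picture is of the moment at which its call begins. There is no depth.
- hand_in(): hands the job in; it is judged then, once.
The state is a dict: "time": time; "q": joint angles; "qvel": joint speeds; "joint_torque": joint torques, N m; "position": TCP position; "eef_rot": TCP orientation; "ft_force": force on the tool from outside, world axes, zero at the start; "torque": the same for the moment, N m; "opening": opening from 0.0 (shut) to 1.0 (fully open); "gripper_force": force on a finger pad.
Only numpy, scipy, OpenCV 4.12 (cv2) and the standard library are available. Lean on these libraries where they do the work, as an engineer would, in place of code of your own. Each camera call takes 0.05 s, during which the arm holds its last target. There are 200 camera calls.

TASK

The rubber bung in the base of the salt shaker lying in the clamp is not fully in. Push the clamp's swinging handle towards the fixed one until you feel the bung come up firmly against its hidden seat and the ratchet keeps it pressed by itself, without overtightening (the shaker cracks); then take your hand right off for a good two seconds. After that press the thumb pad of the fixed handle gently down so that the ratchet lets go, the clamp springs wide open and the bung stays home; disturb nothing else.

Things in the scene. Friction and masses are not known exactly. Their poses are not given: they have to be found in the camera images.
- clamp: heavy fixed board 275 x 197 x 18 mm with a steel scissor clamp lying flat, 42 mm above the board's underside. Origin: below the pivot screw, on that underside; the board spans x -180 to +95, y -75 to +122 mm; z up. Handles run to -x, jaw to +x; the shaker lies along y at x = +65 mm, between jaw and a wooden end stop. Highest point 66 mm
- swing_ring (a point): centre of the swinging handle's finger ring (39 mm outside, bar 8 mm thick, mid-height 42 mm). Push its outer +y side to -y: it rounds the pivot from (-137, +60) mm in the clamp's frame (open) to (-150, 0) at 0.42 rad. It takes 1 to 7 N until the bung is seated, then rises about 2 N/mm (springy jaw): stop at 16 to 19 N; over about 23 N the shaker cracks
- swing_handle (a joint): closing angle of the swinging handle (ring 150 mm from the pivot), rad: 0 wide open, 0.42 at its closed stop; a spring opens it. The ratchet holds it from 0.10 to 0.38, a tooth every 0.022 rad (3.3 mm at the ring): let go, it falls back by up to 4 mm to the last tooth passed
- thumb_pad (a point): middle of the top of the round thumb pad (32 mm across, top 48 mm above the board's underside) at the end of the fixed handle, at (-144, -48) mm in the clamp's frame. Its bar carries the ratchet teeth below the swinging handle's catch: pressed down 3 to 5 mm with 2 to 8 N they part and the handle springs open. It travels 9 mm and springs back up
- release_arm (a joint): flex of the fixed handle, rad: 0 at rest, grows as the thumb pad is pressed down, 0.06 at most (9 mm at the pad); it also dips up to 0.02 at each click while the handle closes
- salt_shaker: salt shaker 44 mm across, 90 mm long, lying fixed in the cradle along the clamp's y with its base to -y. Origin: middle of its base; its z runs from base to top
- bung: black rubber bung, head 22 mm across, sliding into the shaker's base (along the clamp's +y). Origin: on its axis, 16 mm inward of the head's outer face; it starts 0 to 1 mm inside the shaker's base. Its seat is a hidden shoulder, met when the origin is 2 to 16 mm inside; this differs each time and can only be felt. Only the jaw may press the bung
- mug: bystander mug, 96 mm high, origin at its underside
- lemon: bystander lemon, 71 mm long
- bean_tin: bystander food tin, 110 mm high, origin at its underside

How it is judged:
By the outcome, as a careful person would: the job done as asked, in the order asked, and still so for the second after the job is handed in, with the robot touching nothing.
It also fails if it takes over 42 s, if anything falls off the work surface, if the arm or the gripper's body presses on something with over 40 N, if the wrist force passes 120 N, or if a joint passes its speed limit or range.

## Working session

There is one attempt and no reset: what is moved stays moved. The work goes in short steps, Python scripts to look and compute and a tool call to move; the robot and the scene stay as the last step left them, time stands still between calls to the robot, and variables do not carry over. Pictures are saved under pics/ and viewed, at most 10 in all, crops included, and the job is handed in when it is done.

Besides the shell and the picture viewer there is one more tool, called after "Emit:" as a command line: name --argument value ..., lists and objects as JSON in quotes. jog_arm: Moves the arm, as the interface text tells. Its arguments: {"type":"object","properties":{"steps":{"type":"array","items":{"type":"number"}},"grip_force":{"type":"number"}},"required":["steps"]}

```bash
mkdir -p pics
python3 - <<'E'
from bench import *
import cv2,numpy as np
for n in("scene","top"):
    c=camera(n); cv2.imwrite(f"pics/{n}0.png",c["image"]); print(n,c["mtx"].tolist(),c["R"].round(4).tolist(),c["t"].round(4).tolist())
print(read_state())
E
```

```text
scene [[461.3884915927219, 0.0, 325.49528749525007], [0.0, 461.3884915927219, 194.87970307022314], [0.0, 0.0, 1.0]] [[0.8864, -0.4627, -0.0154], [-0.2614, -0.4728, -0.8415], [0.3821, 0.7499, -0.54]] [-0.5285, 0.2118, 1.0863]
top [[422.48645111789375, 0.0, 318.9572482364818], [0.0, 422.48645111789375, 198.0545804518744], [0.0, 0.0, 1.0]] [[-0.007, -1.0, 0.0037], [-0.9944, 0.0066, -0.1056], [0.1056, -0.0044, -0.9944]] [-0.015, 0.6088, 1.0965]
{'time': 0.1, 'q': array([ 1.16800133e+00,  2.76503255e-01,  1.50596616e+00, -1.11169315e-05,
        1.36073137e+00, -1.21011245e-01]), 'qvel': array([-0.0003827 , -0.00177925, -0.00329163, -0.00144689,  0.0021663 ,
        0.00037699]), 'joint_torque': array([ 1.53206904e-03, -4.05453444e+01, -2.37778974e+01,  7.04169692e-02,
        2.97342637e-02, -4.40978386e-05]), 'position': array([0.15976615, 0.55199383, 0.30192348]), 'eef_rot': array([-4.41101192e-01, -3.11006079e+00,  2.44401699e-03]), 'ft_force': array([-0.36558438,  0.25109474,  0.58697322]), 'torque': array([ 0.01866584,  0.00607861, -0.0091344 ]), 'gripper_force': 0.0, 'opening': 0.9987425586686054}
```

View pics/top0.png

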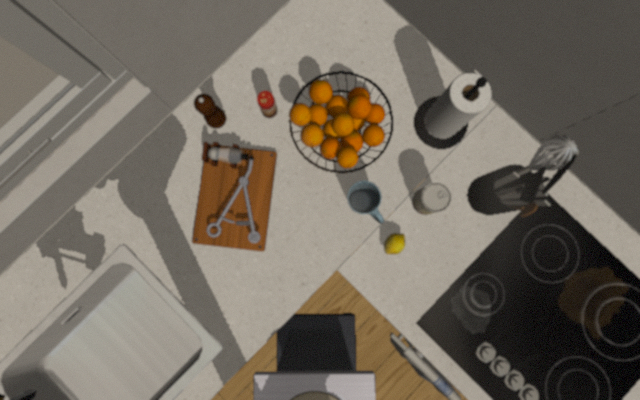

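View pics/scene0.png

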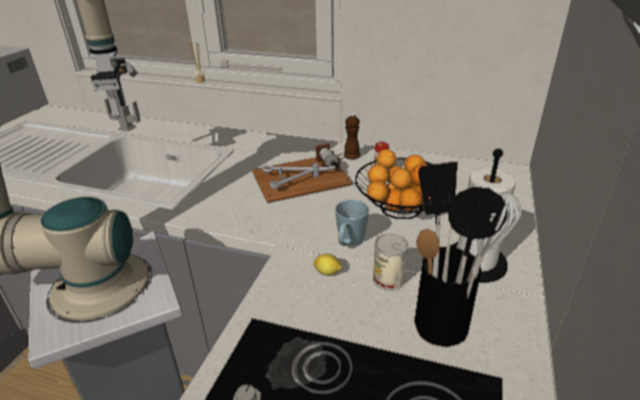

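The top view shows the board at columns 195–275, rows 143–250. The swing ring is near (214,230), the thumb pad near (254,237) and the shaker near (225,154). I'll enlarge that area.

Run:
```python
import cv2
i=cv2.imread("pics/top0.png")[130:265,180:300]
cv2.imwrite("pics/c1.png",cv2.resize(i,None,fx=4.4,fy=4.4,interpolation=cv2.INTER_CUBIC))
```

```text
(no output)
```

View pics/c1.png

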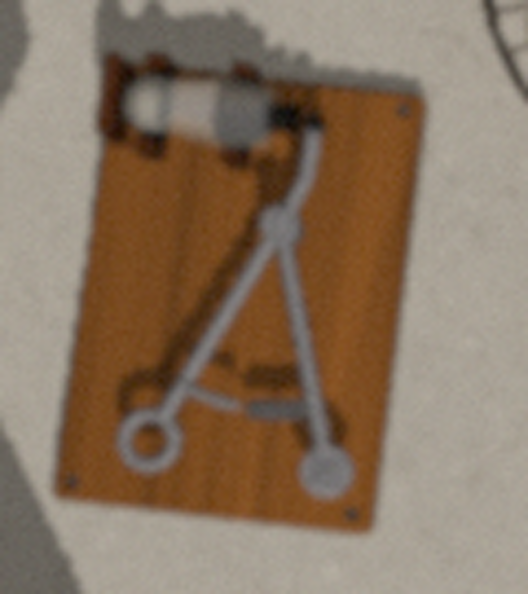

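The crop shows the ring at (150,440), the pad at (326,470), the pivot at (280,227) and board corners at (423,93), (370,530) and (57,495). I'll fit the clamp pose from these.

```bash
cat > h.py <<'E'
import numpy as np
from bench import *
from scipy.optimize import least_squares
from scipy.spatial.transform import Rotation as Ro
def W(p,P):
    c,s=np.cos(p[2]),np.sin(p[2]); P=np.atleast_2d(P)
    return np.c_[p[0]+c*P[:,0]-s*P[:,1],p[1]+s*P[:,0]+c*P[:,1],P[:,2]]
def proj(c,X):
    u=(X@c["R"].T+c["t"])@c["mtx"].T; return u[:,:2]/u[:,2:]
E
python3 - <<'E'
from h import *
c=camera("top")
P=np.array([[-137,60,46],[-144,-48,48],[0,0,48],[95,-75,18],[-180,-75,18],[-180,122,18]])/1e3
px=(np.array([[150,440],[326,470],[280,227],[423,93],[370,530],[57,495]])+.5)/4.4-.5+[180,130]
r=least_squares(lambda p:(proj(c,W(p,P))-px).ravel(),[.6,.2,0])
print(r.x.round(4),r.fun.round(2)); np.save("pose.npy",r.x)
print("ring,pad",W(r.x,P[:2]).round(4))
s=read_state();R=Ro.from_rotvec(s["eef_rot"]).as_matrix();print(R.round(3),s["position"])
E
```

```text
[ 0.6563  0.1816 -0.1138] [-0.   -0.38  0.55 -0.11 -0.33 -1.19  0.65 -0.36  0.61  0.97 -1.47  1.01]
ring,pad [[0.527  0.2568 0.046 ]
 [0.5078 0.1503 0.048 ]]
[[-0.961  0.278 -0.001]
 [ 0.278  0.961 -0.001]
 [ 0.    -0.001 -1.   ]] [0.15977562 0.55204437 0.30201261]
```

Emit:
jog_arm --steps '[-0.96,-0.29,0,0,0,0,255,-3.35,-1.0,0,0,0,0,255,-6.7,-2.0,0,0,0,0,255,-10.5,-3.2,0,0,0,0,255,-14.4,-4.3,0,0,0,0,255,-18.2,-5.5,0,0,0,0,255,-22,-6.6,0,0,0,0,255,-25,-7.5,0,0,0,0,255]' --grip_force 20

```text
time: 0.82
position: [0.3817, 0.4083, 0.3027]
eef_rot: [0.443, 3.109, -0.001]
ft_force: [-1.3, 0.5, -0.2]
opening: 0.47
gripper_force: 0.0
```

Emit:
jog_arm --steps '[-3,-1,1,0,0,0,255,-6.5,-2,2.5,0,0,0,255,-10,-3,4.5,0,0,0,255,-13.5,-4,6.5,0,0,0,255,-16,-4.8,8.5,0,0,0,255,-17.7,-5.3,10,0,0,0,255,-18.5,-5.6,11,0,0,0,255,-18.5,-5.6,11,0,0,0,255]'

```text
time: 1.48
position: [0.5418, 0.3034, 0.19]
eef_rot: [-0.445, -3.106, 0.004]
ft_force: [0.3, -0.3, -0.0]
opening: 0.005
gripper_force: 0.0
```

Run:
```python
from h import *
import cv2
c=camera("top"); i=c["image"][130:265,180:300]
cv2.imwrite("pics/c2.png",cv2.resize(i,None,fx=4.4,fy=4.4,interpolation=cv2.INTER_CUBIC))
s=read_state();R=Ro.from_rotvec(s["eef_rot"]).as_matrix();print(s["time"],R.round(3).tolist(),s["position"],s["ft_force"],s["opening"])
tip=s["position"]+R[:,2]*.097; print("tip px",(proj(c,tip[None])-[180,130])*4.4)
```

```text
1.5333 [[-0.96, 0.28, -0.003], [0.28, 0.96, -0.001], [0.003, -0.002, -1.0]] [0.54107847 0.30461738 0.19151044] [-0.97270375  0.3717878  -0.75814433] 0.0033402911084548692
tip px [[ 44.04325987 410.19388084]]
```

View pics/c2.png

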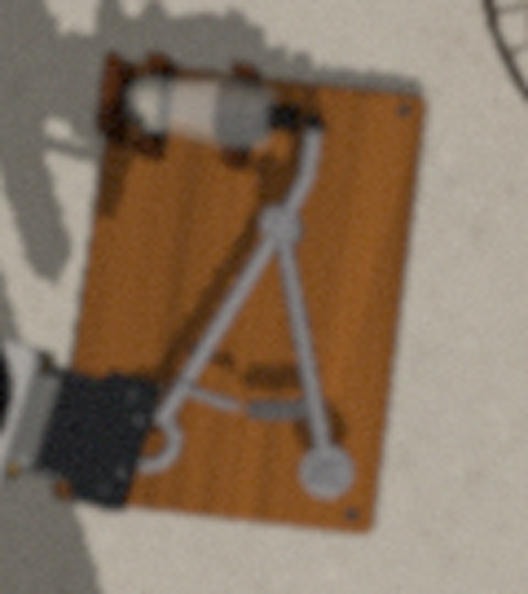

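The gripper is beside the ring, which shows near (160,440), and the ring has not moved. I'll descend.

Emit:
jog_arm --steps '[0,0,1,0,0,0,255,0,0,2.5,0,0,0,255,0,0,4,0,0,0,255,0,0,5.2,0,0,0,255,0,0,6,0,0,0,255,0,0,6.4,0,0,0,255,0,0,6.4,0,0,0,255,0,0,6.4,0,0,0,255]'

```text
time: 2.2
position: [0.5413, 0.3062, 0.1293]
eef_rot: [0.44, 3.11, 0.001]
ft_force: [0.7, 0.4, 0.2]
opening: 0.007
gripper_force: 0.0
```

Emit:
jog_arm --steps '[0,-0.2,0,0,0,0,255,0,-0.4,0,0,0,0,255,0,-0.7,0,0,0,0,255,0,-0.9,0,0,0,0,255,0,-1.1,0,0,0,0,255,0,-1.3,0,0,0,0,255,0,-1.5,0,0,0,0,255,0,-1.5,0,0,0,0,255]'

```text
time: 2.87
position: [0.5372, 0.2909, 0.1288]
eef_rot: [0.442, 3.11, 0.001]
ft_force: [0.1, 1.1, -0.8]
opening: 0.004
gripper_force: 0.4
```

Emit:
jog_arm --steps '[0,-0.1,0,0,0,0,255,0,-0.2,0,0,0,0,255,0,-0.3,0,0,0,0,255,0,-0.4,0,0,0,0,255,0.05,-0.5,0,0,0,0,255,0.05,-0.6,0,0,0,0,255,0.1,-0.7,0,0,0,0,255,0.1,-0.7,0,0,0,0,255]'

```text
time: 3.53
position: [0.5341, 0.2845, 0.1286]
eef_rot: [-0.441, -3.11, 0.0]
ft_force: [0.1, 1.1, -0.8]
opening: 0.006
gripper_force: 0.6
```

Emit:
jog_arm --steps '[0,-0.06,0,0,0,0,255,0,-0.12,0,0,0,0,255,0,-0.18,0,0,0,0,255,0,-0.24,0,0,0,0,255,0.05,-0.3,0,0,0,0,255,0.05,-0.36,0,0,0,0,255,0.1,-0.4,0,0,0,0,255,0.1,-0.4,0,0,0,0,255]'

```text
time: 4.2
position: [0.5324, 0.2809, 0.1287]
eef_rot: [0.441, 3.11, -0.0]
ft_force: [0.7, 0.2, -0.0]
opening: 0.006
gripper_force: 0.5
```

Emit:
jog_arm --steps '[0,-0.06,0,0,0,0,255,0,-0.12,0,0,0,0,255,0,-0.18,0,0,0,0,255,0,-0.24,0,0,0,0,255,0.05,-0.3,0,0,0,0,255,0.05,-0.36,0,0,0,0,255,0.1,-0.4,0,0,0,0,255,0.1,-0.4,0,0,0,0,255]'

```text
time: 4.87
position: [0.5308, 0.2783, 0.1288]
eef_rot: [0.441, 3.109, 0.003]
ft_force: [1.5, 5.0, -1.3]
opening: 0.005
gripper_force: 2.5
```

Emit:
jog_arm --steps '[0,-0.05,0,0,0,0,255,0,-0.1,0,0,0,0,255,0,-0.15,0,0,0,0,255,0,-0.2,0,0,0,0,255,0.05,-0.25,0,0,0,0,255,0.05,-0.3,0,0,0,0,255,0.05,-0.3,0,0,0,0,255,0.05,-0.3,0,0,0,0,255]'

```text
time: 5.53
position: [0.5293, 0.2756, 0.1288]
eef_rot: [0.442, 3.109, 0.003]
ft_force: [1.4, 4.5, -0.9]
opening: 0.007
gripper_force: 2.6
```

Emit:
jog_arm --steps '[0,-0.05,0,0,0,0,255,0,-0.1,0,0,0,0,255,0,-0.15,0,0,0,0,255,0,-0.2,0,0,0,0,255,0.05,-0.25,0,0,0,0,255,0.05,-0.3,0,0,0,0,255,0.05,-0.3,0,0,0,0,255,0.05,-0.3,0,0,0,0,255]'

```text
time: 6.2
position: [0.5278, 0.2729, 0.1288]
eef_rot: [0.442, 3.11, 0.003]
ft_force: [0.7, 6.0, -0.2]
opening: 0.005
gripper_force: 2.6
```

Run:
```python
from h import *
import cv2
c=camera("top"); i=c["image"][130:265,180:300]
cv2.imwrite("pics/c3.png",cv2.resize(i,None,fx=4.4,fy=4.4,interpolation=cv2.INTER_CUBIC))
s=read_state();print(s["time"],s["position"],s["ft_force"],s["torque"])
```

```text
6.25 [0.52774658 0.27295138 0.12883856] [-0.14022574  4.99962915 -0.5297908 ] [ 1.03566874 -0.08215794 -0.02125218]
```

View pics/c3.png

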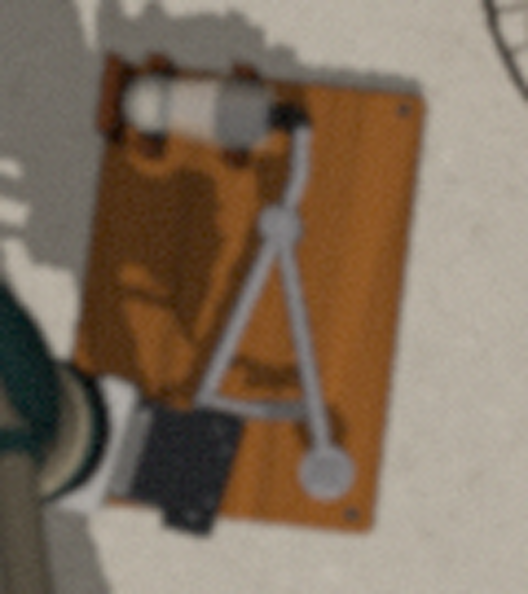

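The handle has turned by about 0.13 rad: the bar near the hinge end is now at (205,400), against (185,385) before. The gripper is on the ring and the bung is moving in, so I'll continue.

Emit:
jog_arm --steps '[0,-0.06,0,0,0,0,255,0,-0.12,0,0,0,0,255,0,-0.18,0,0,0,0,255,0,-0.24,0,0,0,0,255,0,-0.3,0,0,0,0,255,0,-0.35,0,0,0,0,255,0,-0.35,0,0,0,0,255,0,-0.35,0,0,0,0,255]'

```text
time: 6.92
position: [0.5262, 0.2698, 0.1288]
eef_rot: [-0.442, -3.11, -0.004]
ft_force: [-0.2, 6.0, -0.0]
opening: 0.005
gripper_force: 2.8
```

Emit:
jog_arm --steps '[0,-0.06,0,0,0,0,255,0,-0.12,0,0,0,0,255,0,-0.18,0,0,0,0,255,0,-0.24,0,0,0,0,255,0,-0.3,0,0,0,0,255,0,-0.35,0,0,0,0,255,0,-0.35,0,0,0,0,255,0,-0.35,0,0,0,0,255]'

```text
time: 7.58
position: [0.5249, 0.267, 0.1288]
eef_rot: [-0.443, -3.109, -0.005]
ft_force: [-1.5, 7.8, 0.1]
opening: 0.004
gripper_force: 3.6
```

Emit:
jog_arm --steps '[0,-0.05,0,0,0,0,255,0,-0.1,0,0,0,0,255,0,-0.15,0,0,0,0,255,0,-0.2,0,0,0,0,255,0,-0.2,0,0,0,0,255,0,-0.2,0,0,0,0,255,0,-0.2,0,0,0,0,255,0,-0.2,0,0,0,0,255]'

```text
time: 8.25
position: [0.5245, 0.2659, 0.1289]
eef_rot: [-0.444, -3.109, -0.008]
ft_force: [-1.1, 9.7, -0.7]
opening: 0.005
gripper_force: 4.7
```

Emit:
jog_arm --steps '[0,-0.05,0,0,0,0,255,0,-0.1,0,0,0,0,255,0,-0.15,0,0,0,0,255,0,-0.2,0,0,0,0,255,0,-0.25,0,0,0,0,255,0,-0.25,0,0,0,0,255,0,-0.25,0,0,0,0,255,0,-0.25,0,0,0,0,255]'

```text
time: 8.92
position: [0.5237, 0.2641, 0.1289]
eef_rot: [-0.444, -3.108, -0.01]
ft_force: [-2.0, 11.0, -1.1]
opening: 0.006
gripper_force: 5.5
```

Emit:
jog_arm --steps '[0,-0.05,0,0,0,0,255,0,-0.1,0,0,0,0,255,0,-0.15,0,0,0,0,255,0,-0.2,0,0,0,0,255,0,-0.25,0,0,0,0,255,0,-0.25,0,0,0,0,255,0,-0.25,0,0,0,0,255,0,-0.25,0,0,0,0,255]'

```text
time: 9.58
position: [0.5231, 0.2628, 0.129]
eef_rot: [-0.446, -3.108, -0.014]
ft_force: [-1.6, 15.9, -0.5]
opening: 0.006
gripper_force: 6.9
```

Run:
```python
from h import *
for k in range(4):
    camera("top"); s=read_state(); print(s["time"],s["position"].round(4),s["ft_force"].round(1),s["gripper_force"])
```

```text
9.6333 [0.5231 0.2628 0.129 ] [-2.1 15.1 -0.4] 6.931286305189133
9.6833 [0.5231 0.2628 0.129 ] [-2.5 14.5 -1.8] 6.928947865962982
9.7333 [0.5231 0.2628 0.129 ] [-1.7 15.2 -1.8] 6.928051114082336
9.7833 [0.5231 0.2628 0.129 ] [-2.1 15.  -1.1] 6.927953436970711
```

Emit:
jog_arm --steps '[0,-0.03,0,0,0,0,255,0,-0.06,0,0,0,0,255,0,-0.09,0,0,0,0,255,0,-0.12,0,0,0,0,255,0,-0.15,0,0,0,0,255,0,-0.17,0,0,0,0,255,0,-0.17,0,0,0,0,255,0,-0.17,0,0,0,0,255]'

```text
time: 10.45
position: [0.5228, 0.2619, 0.1291]
eef_rot: [-0.447, -3.108, -0.016]
ft_force: [-1.6, 17.8, -1.3]
opening: 0.001
gripper_force: 7.9
```

Run:
```python
from h import *
for k in range(4):
    camera("top"); s=read_state(); print(s["time"],s["position"].round(4),s["ft_force"].round(1),s["gripper_force"])
```

```text
10.5 [0.5227 0.2619 0.1291] [-2.2 16.8 -2.4] 7.919822037220001
10.55 [0.5228 0.2619 0.1291] [-2.2 16.7 -1.5] 7.917516231536865
10.6 [0.5228 0.2619 0.1291] [-2.7 16.9 -1.2] 7.917159050703049
10.65 [0.5228 0.2619 0.1291] [-1.4 16.8 -2.6] 7.916505932807922
```

About 17 N. Next I back off and lift clear.

Emit:
jog_arm --steps '[0,0.3,0,0,0,0,255,0,0.6,0,0,0,0,255,0,1,0,0,0,0,255,0,1.5,0,0,0,0,255,0,2.2,0,0,0,0,255,0,3,0,0,0,0,255,0,3.6,0,0,0,0,255,0,3.8,0,0,0,0,255]'

```text
time: 11.32
position: [0.5343, 0.2944, 0.1287]
eef_rot: [0.44, 3.11, 0.0]
ft_force: [0.6, 0.2, 0.1]
opening: 0.004
gripper_force: 0.0
```

Emit:
jog_arm --steps '[0,0,-1,0,0,0,255,0,0,-2.5,0,0,0,255,0,0,-4,0,0,0,255,0,0,-5,0,0,0,255,0,0,-5.5,0,0,0,255,0,0,-5.5,0,0,0,255,0,0,-5.5,0,0,0,255,0,0,-5.5,0,0,0,255]'

```text
time: 11.98
position: [0.5332, 0.2932, 0.183]
eef_rot: [-0.441, -3.109, 0.001]
ft_force: [0.6, -0.2, 0.2]
opening: 0.008
gripper_force: 0.0
```

Run:
```python
from h import *
import cv2
c=camera("top"); i=c["image"][130:265,180:300]
cv2.imwrite("pics/c4.png",cv2.resize(i,None,fx=4.4,fy=4.4,interpolation=cv2.INTER_CUBIC))
s=read_state();print(s["time"],s["position"],s["ft_force"],Ro.from_rotvec(s["eef_rot"]).as_matrix().round(3).tolist())
```

```text
12.0333 [0.53317542 0.29321373 0.18283998] [ 0.04473965 -0.0719465  -0.00534728] [[-0.961, 0.278, -0.002], [0.278, 0.961, -0.001], [0.001, -0.001, -1.0]]
```

View pics/c4.png

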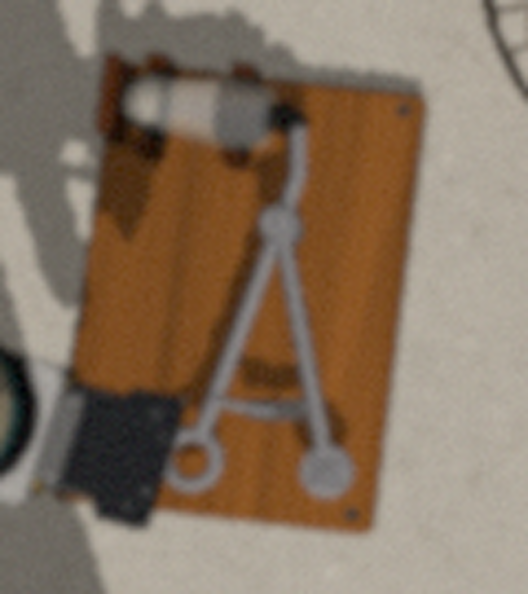

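The ratchet holds: the ring stays at (192,462) and the pad is at (326,470). I'll go above the pad and let the hands-off time pass.

Emit:
jog_arm --steps '[0,0,-0.5,0,0,0,255,0,-1.5,-0.5,0,0,0,255,-0.3,-4,-0.5,0,0,0,255,-0.7,-7,-0.5,0,0,0,255,-1.1,-10,-0.5,0,0,0,255,-1.3,-12.5,-0.3,0,0,0,255,-1.5,-13.8,0,0,0,0,255,-1.5,-14.2,0,0,0,0,255]'

```text
time: 12.7
position: [0.5076, 0.1506, 0.1832]
eef_rot: [-0.445, -3.109, 0.001]
ft_force: [0.6, 1.0, -0.3]
opening: 0.001
gripper_force: 0.0
```

Emit:
jog_arm --steps '[0,0,0,0,0,0,255,0,0,0,0,0,0,255,0,0,0,0,0,0,255,0,0,0,0,0,0,255,0,0,0,0,0,0,255,0,0,0,0,0,0,255,0,0,0,0,0,0,255,0,0,0,0,0,0,255]'

```text
time: 13.37
position: [0.5086, 0.1532, 0.1836]
eef_rot: [0.44, 3.111, 0.0]
ft_force: [0.2, 0.4, 0.4]
opening: 0.007
gripper_force: 0.0
```

Emit:
jog_arm --steps '[0,0,0,0,0,0,255,0,0,0,0,0,0,255,0,0,0,0,0,0,255,0,0,0,0,0,0,255,0,0,0.3,0,0,0,255,0,0,0.8,0,0,0,255,0,0,1.3,0,0,0,255,0,0,1.5,0,0,0,255]'

```text
time: 14.03
position: [0.508, 0.1528, 0.1676]
eef_rot: [-0.441, -3.109, 0.001]
ft_force: [-1.3, -0.6, -0.8]
opening: 0.005
gripper_force: 0.0
```

Run:
```python
from h import *
import cv2
c=camera("top"); i=c["image"][130:265,180:300]
s=read_state();print(s["time"],s["position"],s["ft_force"])
tip=s["position"]+Ro.from_rotvec(s["eef_rot"]).as_matrix()[:,2]*.097; print("tip px",(proj(c,tip[None])-[180,130])*4.4)
cv2.imwrite("pics/c5.png",cv2.resize(i,None,fx=4.4,fy=4.4,interpolation=cv2.INTER_CUBIC))
c=camera("scene")
cv2.imwrite("pics/s5.png",cv2.resize(c["image"][130:210,235:375],None,fx=5,fy=5,interpolation=cv2.INTER_CUBIC))
```

```text
14.0833 [0.50796278 0.15278925 0.16745824] [-0.24522091 -0.02874778  0.55568745]
tip px [[316.76591224 467.26739522]]
```

View pics/s5.png

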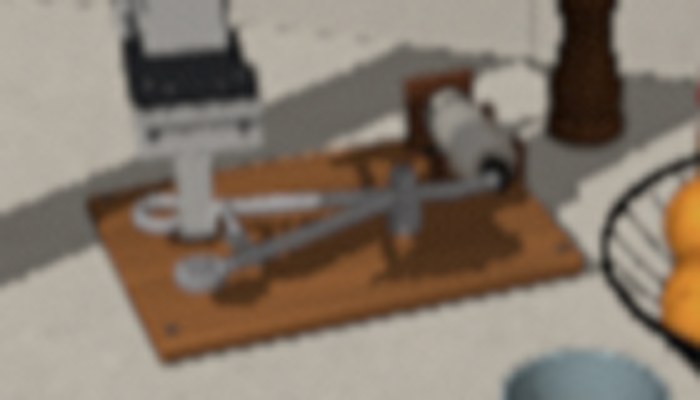

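The scene view shows the tip end at about (197,235) and the pad centre at (200,272). I'll check this by projection.

Run:
```python
from h import *
c=camera("scene"); s=read_state(); p=s["position"]
for X in ([p[0],p[1],p[2]-.097],[p[0],p[1],.048],[p[0],p[1]-.01,.048],[p[0]+.01,p[1],.048],W(np.load("pose.npy"),[-.144,-.048,.048])[0]):
    print(((proj(c,np.array([X]))-[235,130]+.5)*5-.5).round(1))
```

```text
[[200.  235.7]]
[[202.9 269.5]]
[[209.4 277.2]]
[[218.5 265.2]]
[[203.6 271.7]]
```

The tip lies over the pad to within about 2 mm. I'll press down gently.

Emit:
jog_arm --steps '[0,0,0.3,0,0,0,255,0,0,0.8,0,0,0,255,0,0,1.3,0,0,0,255,0,0,1.7,0,0,0,255,0,0,1.9,0,0,0,255,0,0,2.0,0,0,0,255,0,0,2.0,0,0,0,255,0,0,2.0,0,0,0,255]'

```text
time: 14.85
position: [0.5087, 0.153, 0.1487]
eef_rot: [0.441, 3.11, 0.0]
ft_force: [1.1, 0.0, -0.8]
opening: 0.005
gripper_force: 0.0
```

Emit:
jog_arm --steps '[0,0,0.05,0,0,0,255,0,0,0.1,0,0,0,255,0,0,0.15,0,0,0,255,0,0,0.2,0,0,0,255,0,0,0.25,0,0,0,255,0,0,0.3,0,0,0,255,0,0,0.35,0,0,0,255,0,0,0.35,0,0,0,255]'

```text
time: 15.52
position: [0.5085, 0.1529, 0.1453]
eef_rot: [-0.441, -3.11, -0.0]
ft_force: [-0.2, 0.4, 1.4]
opening: 0.004
gripper_force: 0.8
```

Touching. I'll press about 4.5 mm and hold.

Emit:
jog_arm --steps '[0,0,0.08,0,0,0,255,0,0,0.16,0,0,0,255,0,0,0.24,0,0,0,255,0,0,0.32,0,0,0,255,0,0,0.4,0,0,0,255,0,0,0.45,0,0,0,255,0,0,0.45,0,0,0,255,0,0,0.45,0,0,0,255]'

```text
time: 16.18
position: [0.5083, 0.1529, 0.1406]
eef_rot: [-0.441, -3.11, 0.0]
ft_force: [-3.2, -0.7, 2.8]
opening: -0.001
gripper_force: 1.4
```

Run:
```python
from h import *
import cv2
c=camera("top"); i=c["image"][130:265,180:300]
s=read_state();print(s["time"],s["position"],s["ft_force"])
cv2.imwrite("pics/c6.png",cv2.resize(i,None,fx=4.4,fy=4.4,interpolation=cv2.INTER_CUBIC))
```

```text
16.2333 [0.50842001 0.1529217  0.14062947] [-2.62789324  0.42412421  2.4351558 ]
```

View pics/c6.png

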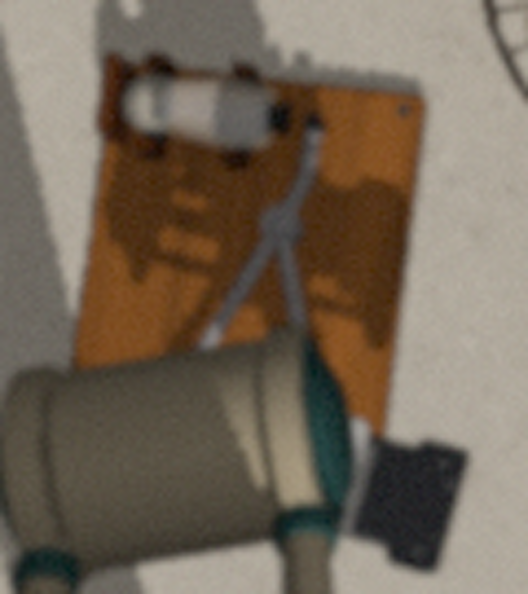

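The clamp has sprung open: the jaw is at (315,125) and the bung stays in at (278,117). I'll lift off.

Emit:
jog_arm --steps '[0,0,-0.1,0,0,0,255,0,0,-0.3,0,0,0,255,0,0,-0.6,0,0,0,255,0,0,-1.2,0,0,0,255,0,0,-2.5,0,0,0,255,0,0,-4.5,0,0,0,255,0,0,-7,0,0,0,255,0,0,-8.5,0,0,0,255]'

```text
time: 16.9
position: [0.5097, 0.1531, 0.2282]
eef_rot: [0.441, 3.107, 0.002]
ft_force: [0.3, 0.3, -0.8]
opening: 0.003
gripper_force: 0.0
```

Emit:
jog_arm --steps '[1,0,-0.5,0,0,0,255,3,0,-1,0,0,0,255,6,0,-2,0,0,0,255,9,0,-2,0,0,0,255,12,0,-2,0,0,0,255,14,0,-2,0,0,0,255,15,0,-2,0,0,0,255,15,0,-2,0,0,0,255]'

```text
time: 17.57
position: [0.362, 0.1948, 0.2454]
eef_rot: [-0.438, -3.11, 0.0]
ft_force: [0.6, -0.2, -0.4]
opening: 0.004
gripper_force: 0.0
```

Run:
```python
from h import *
import cv2
c=camera("top"); i=c["image"][130:265,180:300]
s=read_state();print(s["time"],s["position"],s["ft_force"])
cv2.imwrite("pics/c7.png",cv2.resize(i,None,fx=4.4,fy=4.4,interpolation=cv2.INTER_CUBIC))
```

```text
17.6167 [0.36394524 0.19481364 0.24569299] [ 0.09674825 -0.13369351  0.64508637]
```

View pics/c7.png

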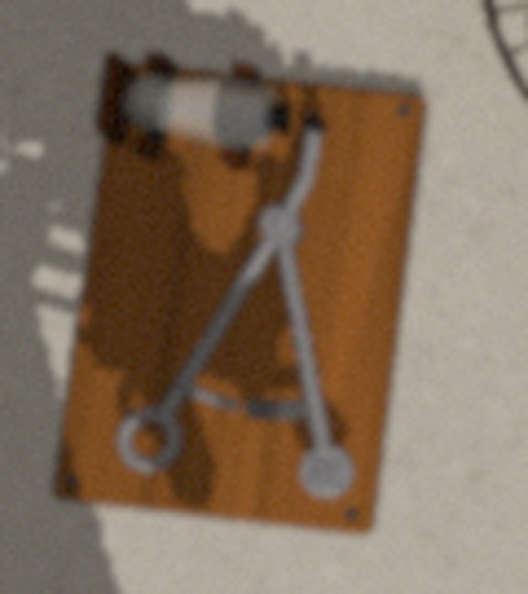

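The ring is back at its open position (150,440). The jaw is clear of the bung, which stays home.

```bash
python3 -c "from bench import *;print(hand_in())"
```

```text
the job is handed in; nothing more can be done
None
```

I pressed the bung home (final push about 17 N), left the ratchet holding it for over two seconds with the hand off, then released the ratchet. The clamp sprang wide open, the bung stayed in, and I handed the job in at about 17.6 s.

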